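# Set and lock the index table

## Task

With the fingertips in one of its notches, push the blue dial of the index table round, either way, until its white mark lines up with the red line of the scale, and let it rest there. Only then push the orange-and-black locking lever over, clockwise seen from above, to its stop, without disturbing the setting. Only push: do not pinch the lever between the fingers, leave the things round about where they are, and finish clear of everything.

Things in the scene. Friction and masses are not known exactly. Their poses are not given: they have to be found in the camera images.
- index_table: the index table, bolted down: dark steel base plate 14 mm thick, spanning x -115 to 115 and y -170 to 115 mm from its origin, which lies on the bench top straight below the dial's axis; z up; the lever stands on the -y side. It carries the fixed scale ring (aluminium, 168 mm inside, 220 mm outside diameter, top 28 mm above the bench) and, inside the ring, the dial
- dial (a joint): the blue dial, 160 mm across, 16 to 46 mm above the bench, turning without end stops about the table's upright axis; rad, grows counterclockwise seen from above; at 0 the white mark points to the table's -x. It stays where it is left; about 4 N at radius 62 mm turns it. Three notches for the fingertips cut its rim (see dial_mark)
- dial_mark (a point): the outer end of the dial's white mark, 82 mm from the axis, 46 mm above the bench. The notches lie 60, 180 and 300 degrees from the mark; open at the top and rim, radial side walls 46 degrees apart, cut from the rim (radius 80 mm) in to radius 40 mm, about 50 mm wide at radius 62 mm; under them the base plate, 14 mm above the bench
- red_line (a point): the inner end of the red line of the fixed scale, 82 mm from the dial's axis, at the ring's top (28 mm above the bench); where the dial's mark must come. The other lines of the scale are black, 10 degrees apart
- lever (a joint): the locking lever, turning about an upright pivot; rad, 0 = free, where the fin points to the table's -y; grows clockwise seen from above, as the fin swings towards the table's -x; 1.3 = stop, locked. It stays where it is left; about 2 N at 60 mm from the pivot moves it. It does not touch or brake the dial
- lever_pivot (a point): on the lever's pivot axis, 58 mm above the bench, above the steel post of 28 mm diameter
- lever_tip (a point): the outer end of the lever's fin, 100 mm from the pivot, on the fin's middle plane, 58 mm above the bench (the fin's top). The fin is upright, 20 mm thick, from 28 to 58 mm above the bench, from 10 to 100 mm from the pivot
- lever_push_side: the orange half of the fin's thickness, 10 mm thick, 90 mm long, 30 mm high: its open face is the one to push on to lock. Origin at the middle of its underside, 55 mm from the pivot
- lever_far_side: the black half of the fin's thickness, same size, on the side to which the lever swings. Touching both halves hard at once counts as pinching
- clamp_fixture: a drilling fixture with a toggle clamp, fixed to the bench to the right of the index table, 144 by 170 mm; its red handle stands up to 212 mm above the bench. An obstacle only: pass over it or round it
- screwdriver_b: screwdriver with a yellow handle, 174 mm long, lying; a bystander, to be left alone
- glue_bottle: white and yellow glue bottle with an orange nozzle, 47 mm across, 146 mm tall; a bystander, to be left alone
- marker_b: white marker pen with a red cap, 130 mm long, 18 mm thick, lying; a bystander, to be left alone
- screw_jar: white jar with a red lid, 50 mm across, 66 mm tall; a bystander, to be left alone
- brush_b: flat brush with a red handle, 188 mm long, 12 mm thick, lying; a bystander, to be left alone

How it is judged:
By the outcome, as a careful person would: the job done as asked, in the order asked, and still so for the second after the job is handed in, with the robot touching nothing.
It also fails if it takes over 61 s, if anything falls off the work surface, if the arm or the gripper's body presses on something with over 40 N, if the wrist force passes 120 N, or if a joint passes its speed limit or range.

## Robot

A 6-joint arm with a two-finger parallel gripper is mounted at the origin on a cart in front of the work surface, level with it; the furniture and walls round the work are solid. World frame = base frame: x ahead of the robot, y to its left, z up, the work surface at z = 0. Lengths are in m, angles in degrees, forces in N, time in s.
With the tool pointing down it reaches from about 0.35 to 0.875 m from the base axis. Payload 4.2 kg.
Tool frame: the origin (TCP) lies between the finger pads; the fingertips stand 8 mm ahead of it and the grasp point (between the pads) lies 11 mm behind it; z points along the fingers, y is the line along which they close (so a half turn about z gives the same grasp; the last joint's range is limited). The gripper opens to 87 mm and grips with 3 to 60 N. Pads are 19 mm wide; open, the fingers measure 117 mm over their backs; the gripper's body (75 mm by 190 mm) begins 51 mm behind the grasp point.
Start: joints at [56.814, 22.042, 0.453, 0, -68.411, -14.817], TCP at [0.464, 0.418, 0.208] pointing down, gripper open.
Joint ranges: [-179.83, 179.83], [-69.29, 118.12], [-61.27, 80.66], [-181.25, 117.63], [-171.15, -9.14], [-177.46, 177.46]. Speed limits (degrees/s): [159.86, 159.86, 180, 180, 180, 180].

## Interface

Orientations are given as a 3x3 rotation matrix whose columns are the frame's x, y, z axes.
In Python, from station import sense, capture, camera_model, finish_job, find_in gives the robot as it stands. The module is installed in compiled form; this text tells all that it offers.
- The arm moves only by the tool arm_command, never from a script. Its argument "motion" is a list of rows, each a list of 7 numbers: the finger opening in mm, from 0 to 87, then the shift along the tool's x, y, z in mm, then the turn, a rotation vector about the tool's x, y, z in rad. In form: [[jaw, dx, dy, dz, rx, ry, rz], ...]. A call has 1 to 8 rows; each row shifts and turns the commanded pose from where the row before left it, along the tool's axes as they then stand; what a row does not reach is not made up. A row lasts 1/10 s, in which the tool goes at most 50 mm and 8.59 degrees, less where a joint would pass 70% of its speed; a pose out of reach is approached as far as the arm can. A call with a gripper value outside its range is refused whole. The fingers move at their own pace and stop on an object; the grip force is fixed at half the most. Time passes only in rows, so rows that do not move let the fingers close. It gives the time, the measured TCP pose, the force, the opening and the grip force at its end, in the units of the state.
- sense(): the state, without advancing time (a new reading comes with each control period).
- capture(name): name is "scene" or "top" or "wrist"; returns the picture (400x640x3 uint8, red, green, blue); there is no depth.
- camera_model(name): a dict with "fx", "fy", "cx", "cy" (pixels), "R" (3x3) and "t" (3): a world point X has camera coordinates R X + t. Camera axes: x right, y down, z forward; pixel columns grow to the right and rows downward; lengths in m; the calibration is good to about 2 mm. A picture is of the moment at which its call begins: read the wrist's pose just before it. camera_model takes no time and is no camera call; for the wrist camera it gives the pose at the moment of the call.
- finish_job(): hands the job in; it is judged then, once.
Trained networks look in the newest picture that a camera, given by its name, has taken for a name from the list of things; names that differ only in an ending like _2 or _b are one class to them, and where a whole thing is asked for, a point or a joint stands for the part that bears it (a point fixed in the world has none). Each returns a list of dicts, best first, with "p" (0 to 1); they miss things now and then, are a little off and sometimes report something else, mostly with a low value. They report only what shows in the picture. A call takes as long as a camera call.
- find_in(target, camera): "location" ([row, column] in pixels, amid what is visible of it).
The state is a dict: "time_s": time; "joints": joint angles; "joint_velocities": joint speeds; "effort": joint torques, N m; "tcp_pos": TCP position; "ee_rot": TCP orientation; "wrist_force": force on the tool from outside, world axes, zero at the start; "moment": the same for the moment, N m; "gripper_width": opening from 0.0 (shut) to 1.0 (fully open); "gripper_force": force on a finger pad.
Only numpy, scipy, OpenCV 4.12 (cv2) and the standard library are available. Lean on these libraries where they do the work, as an engineer would, in place of code of your own. Each camera call takes 0.05 s, during which the arm holds its last target. There are 200 camera calls.

## Working session

There is one attempt and no reset: what is moved stays moved. The work goes in short steps, Python scripts to look and compute and a tool call to move; the robot and the scene stay as the last step left them, time stands still between calls to the robot, and variables do not carry over. Pictures are saved under pics/ and viewed, at most 10 in all, crops included, and the job is handed in when it is done.

Besides the shell and the picture viewer there is one more tool, called after ">>>" in YAML: its name, and indented under it one key for each argument. arm_command: Moves the arm, as the interface text tells. Its arguments: {"type":"object","properties":{"motion":{"type":"array"}},"required":["motion"]}

```bash
mkdir -p pics
cat > h.py <<'E'
import numpy as np, cv2
from station import *
def ray(cam,px,z):
    m=camera_model(cam);R=np.array(m["R"]);t=np.array(m["t"])
    d=R.T@np.array([(px[1]-m["cx"])/m["fx"],(px[0]-m["cy"])/m["fy"],1]);c=-R.T@t
    return c+d*(z-c[2])/d[2]
def proj(cam,X):
    m=camera_model(cam);p=np.array(m["R"])@np.array(X)+np.array(m["t"])
    return [m["cy"]+m["fy"]*p[1]/p[2],m["cx"]+m["fx"]*p[0]/p[2]]
E
python3 - <<'E'
from h import *
for c in("scene","top"):
    im=capture(c);cv2.imwrite(f"pics/{c}0.png",im[:,:,::-1])
    for n,z in(("dial_mark",.046),("red_line",.028),("lever_pivot",.058),("lever_tip",.058),("dial",.046),("index_table",.014)):
        for r in find_in(n,c)[:2]: print(c,n,round(r["p"],2),np.round(r["location"]),np.round(ray(c,r["location"],z),3))
s=sense();print(s["time_s"],s["tcp_pos"],np.round(s["ee_rot"],3))
E
```

```text
scene dial_mark 0.7 [163. 280.] [0.547 0.229 0.046]
scene red_line 0.72 [176. 271.] [0.511 0.194 0.028]
scene lever_pivot 0.53 [184. 315.] [0.617 0.08  0.058]
scene lever_pivot 0.36 [235. 318.] [ 0.567 -0.118  0.058]
scene lever_tip 0.61 [181. 313.] [0.615 0.096 0.058]
scene dial 0.83 [162. 278.] [0.542 0.235 0.046]
scene index_table 0.72 [173. 283.] [0.552 0.219 0.014]
top dial_mark 0.73 [222. 232.] [0.554 0.28  0.046]
top dial_mark 0.47 [145. 292.] [0.791 0.106 0.046]
top red_line 0.91 [249. 250.] [0.473 0.227 0.028]
top lever_pivot 0.58 [200. 293.] [0.618 0.098 0.058]
top lever_pivot 0.41 [248. 221.] [0.474 0.306 0.058]
top lever_tip 0.5 [200. 294.] [0.618 0.097 0.058]
top dial 0.9 [220. 234.] [0.557 0.274 0.046]
top dial 0.29 [148. 290.] [0.782 0.112 0.046]
top index_table 0.67 [220. 251.] [0.563 0.23  0.014]
0.7 [0.46443966 0.41822243 0.20778614] [[ 0.669 -0.743  0.   ]
 [-0.743 -0.669  0.   ]
 [-0.    -0.    -1.   ]]
```

View pics/top0.png

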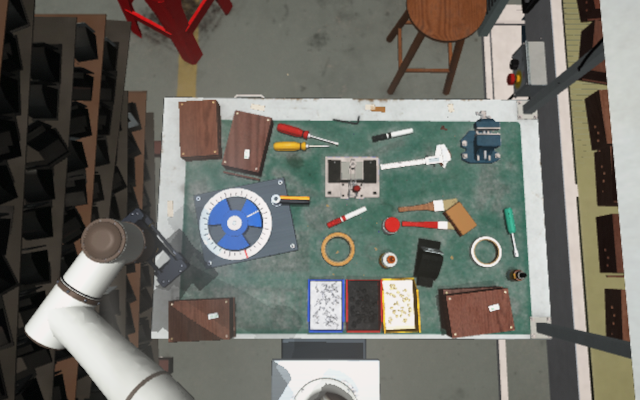

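View pics/scene0.png

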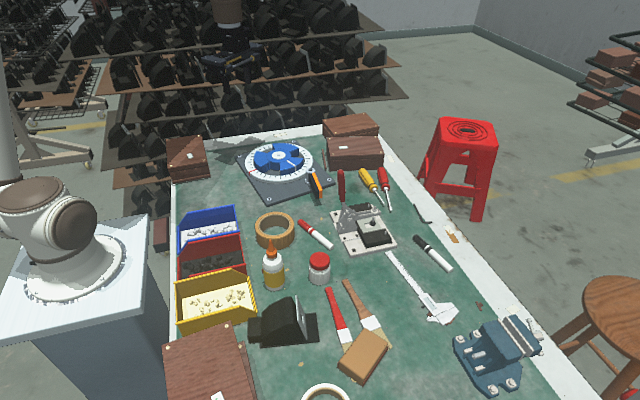

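The table shows in the top view: dial at about (222,235), lever from (200,277) to (200,309), red line at about (250,247). I'll zoom in.

Run:
```python
from h import *
a=cv2.imread("pics/top0.png")[168:278,180:325];b=cv2.imread("pics/scene0.png")[130:210,225:340]
a=cv2.resize(a,(725,550),interpolation=cv2.INTER_CUBIC)
cv2.imwrite("pics/c1.png",a)
```

```text
(no output)
```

View pics/c1.png

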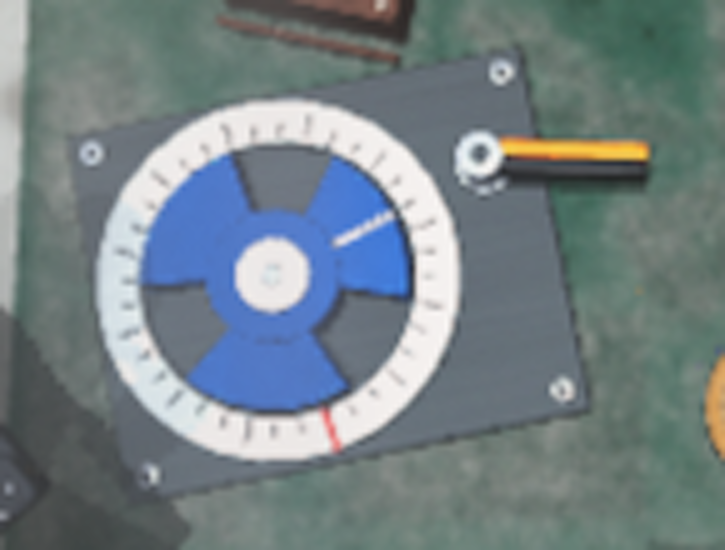

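Run:
```python
from h import *
P=lambda c,r,z:ray("top",[168+(r+.5)/5-.5,180+(c+.5)/5-.5],z)[:2]
ctr=P(273,273,.046);print("centre",ctr)
cor=[P(*q,.014) for q in((75,135),(520,48),(588,408),(145,490))];print(np.round(cor,3))
e=cor[1]-cor[0]+cor[2]-cor[3];ya=-e/np.linalg.norm(e);print("table yaw",np.degrees(np.arctan2(-ya[0],ya[1])))
xa=np.array([ya[1],-ya[0]]);m=np.mean(cor,0);print("origin from plate",m+ya*.0275)
ang=lambda v:np.degrees(np.arctan2(v[1],v[0]))
print("mark",P(395,212,.046),ang(P(395,212,.046)-P(335,245,.046)),ang(P(395,212,.046)-ctr))
print("red",P(327,410,.028),ang(P(327,410,.028)-ctr),ang(P(338,452,.028)-P(327,410,.028)))
print("pivot",P(480,153,.058),"tip",P(650,163,.058), ang(P(650,163,.058)-P(480,153,.058)))
```

```text
centre [0.55207381 0.27364288]
[[0.64  0.404]
 [0.696 0.131]
 [0.474 0.086]
 [0.424 0.352]]
table yaw 11.207498657917087
origin from plate [0.55321768 0.27027693]
mark [0.58921688 0.20178673] -60.37057893680321 -62.66516430924352
red [0.47157324 0.24187125] -158.46204638991455 -163.7021466587281
pivot [0.62347985 0.15040551] tip [0.61803302 0.04883267] -93.0695404262858
```

>>> arm_command:
  motion:
    - [0,29.7,15.6,-10,0,0,0]
    - [0,29.7,15.6,-10,0,0,0]
    - [0,29.7,15.6,-10,0,0,0]
    - [0,29.7,15.6,-10,0,0,0]
    - [0,29.7,15.6,-10,0,0,0]
    - [0,29.7,15.6,-10,0,0,0]
    - [0,0,0,0,0,0,0.134]
    - [0,0,0,0,0,0,0]

```text
time_s: 1.5
tcp_pos: [0.5144, 0.2223, 0.2684]
ee_rot: [[0.562, -0.827, 0.001], [-0.827, -0.562, 0.001], [-0.0, -0.001, -1.0]]
wrist_force: [0.4, -0.0, 0.1]
gripper_width: 0.352
gripper_force: 0.0
```

Run:
```python
from h import *
s=sense();print(s["time_s"],s["tcp_pos"],np.round(s["ee_rot"],3),s["gripper_width"],np.round(s["joints"]),s["wrist_force"])
print({k:np.round(v,3) for k,v in camera_model("wrist").items()})
im=capture("wrist");cv2.imwrite("pics/w1.png",im[:,:,::-1])
for n,z in(("dial_mark",.046),("red_line",.028),("dial",.046),("lever_pivot",.058),("lever_tip",.058)):
  for r in find_in(n,"wrist")[:1]: print(n,round(r["p"],2),np.round(r["location"]),np.round(ray("wrist",r["location"],z),4))
```

```text
1.5 [0.51439276 0.2222557  0.26836256] [[ 0.562 -0.827  0.001]
 [-0.827 -0.562  0.001]
 [-0.    -0.001 -1.   ]] 0.35218401557519896 [ 40.  14.  -3.  -0. -73.  -6.] [ 0.35123809 -0.00622627  0.11516324]
{'fx': np.float64(279.705), 'fy': np.float64(279.705), 'cx': np.float64(322.01), 'cy': np.float64(200.905), 'R': array([[-0.826, -0.563, -0.001],
       [-0.543,  0.796,  0.267],
       [-0.149,  0.222, -0.964]]), 't': array([0.551, 0.054, 0.476])}
dial_mark 0.69 [190. 284.] [0.5478 0.2726 0.046 ]
red_line 0.94 [133. 304.] [0.5691 0.1901 0.028 ]
dial 0.7 [189. 285.] [0.5479 0.27   0.046 ]
lever_pivot 0.93 [ 56. 304.] [0.6197 0.1095 0.058 ]
lever_tip 0.71 [ 55. 308.] [0.6168 0.1057 0.058 ]
```

View pics/w1.png

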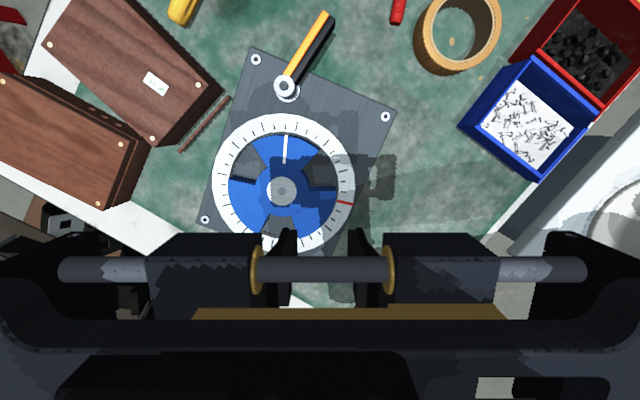

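The wrist view shows the hub at (189,282), the mark from (163,284) to (136,286), and the red line around (203,340 to 352). The pivot is at (87,285) and the lever tip at about (14,323).

```bash
cat >> h.py <<'E'
ang=lambda v:np.degrees(np.arctan2(v[1],v[0]))
def ringfit(cam,im,c0,z=.028,r0=.097):
    """rectify to world plane z, 0.5 mm/px, 320 mm square round c0; row grows with -x, column with -y"""
    n=640;q=np.array([[0,0],[n,0],[n,n],[0,n]],np.float32)
    w=[[c0[0]+.16-v*.0005,c0[1]+.16-u*.0005,z] for u,v in q]
    s=np.array([proj(cam,x)[::-1] for x in w],np.float32)
    return cv2.warpPerspective(im,cv2.getPerspectiveTransform(s,q),(n,n),flags=cv2.INTER_CUBIC)
E
python3 - <<'E'
from h import *
im=cv2.imread("pics/w1.png");hsv=cv2.cvtColor(im,cv2.COLOR_BGR2HSV)
c=np.array([.552,.273])
a=ringfit("wrist",im,c);b=ringfit("wrist",im,c,.046)
o=np.hstack([a[100:500,100:500],b[100:500,100:500]]);cv2.imwrite("pics/w1r.png",o)
P=lambda r,c,z:ray("wrist",[r,c],z)[:2]
print("hub",P(189,282,.046),"mark",P(136,286,.046),ang(P(136,286,.046)-P(163,284,.046)))
print("red",P(204,340,.028),"piv",P(86.5,285,.058),"tip",P(14,323,.058))
E
```

```text
hub [0.5508291  0.27276636] mark [0.58660026 0.20580211] -61.80850460073869
red [0.46383947 0.24699301] piv [0.62012132 0.15285997] tip [0.626138   0.05787644]
```

View pics/w1r.png

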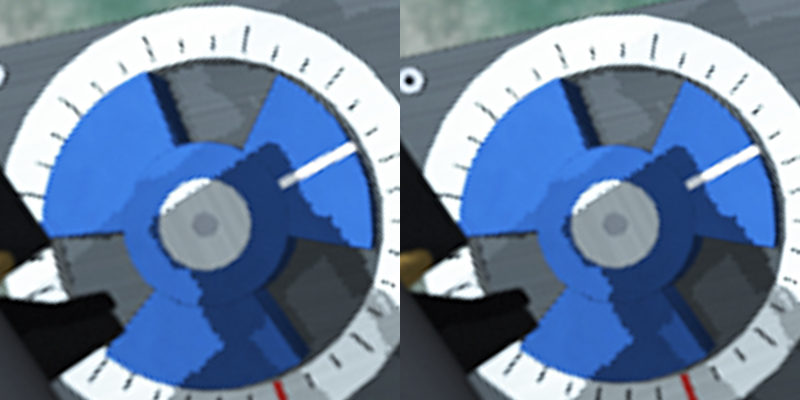

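The rectified view gives a dial centre near (0.551, 0.2745), the mark at about -63° and the red line at about -158.5°. The dial needs roughly 95.5° clockwise. I'll use the notch at about -123°, with the leading wall at about -146°, and descend into it.

>>> arm_command:
  motion:
    - [0,-3.3,0.6,20,0,0,0]
    - [0,0,0,40,0,0,0]
    - [0,0,0,40,0,0,0]
    - [0,0,0,40,0,0,0]
    - [0,0,0,40,0,0,0]
    - [0,0,0,30,0,0,0]
    - [0,0,0,20,0,0,0]
    - [0,0,0,4,0,0,0]

```text
time_s: 2.6
tcp_pos: [0.51, 0.2247, 0.0308]
ee_rot: [[0.565, -0.825, -0.005], [-0.825, -0.565, -0.004], [0.0, 0.006, -1.0]]
wrist_force: [-0.8, 0.6, 0.3]
gripper_width: 0.003
gripper_force: 0.0
```

Run:
```python
from h import *
# per-row tool motion for rotation by -a about the dial axis; tool offset from axis in tool axes: y=60,x=10 
for a in(6,5,4,3,2,1):
    t=np.radians(a);p=np.array([10.,60.])      # tool coords (x = ccw tangent, y = radial out), z down
    R=np.array([[np.cos(t),-np.sin(t)],[np.sin(t),np.cos(t)]])
    print(a,t,R@p-p)
```

```text
6 0.10471975511965978 [-6.32648884  0.71659835]
5 0.08726646259971647 [-5.26739758  0.64323931]
4 0.06981317007977318 [-4.20974792  0.55140775]
3 0.05235987755982989 [-3.15386203  0.44113165]
2 0.03490658503988659 [-2.10006153  0.31244459]
1 0.017453292519943295 [-1.04866743  0.16538577]
```

>>> arm_command:
  motion:
    - [0,-5,0,-2,0,0,0]
    - [0,-5,0,0,0,0,0]
    - [0,-5.27,0.64,0,0,0,0.0873]
    - [0,-5.27,0.64,0,0,0,0.0873]
    - [0,-5.27,0.64,0,0,0,0.0873]
    - [0,-5.27,0.64,0,0,0,0.0873]
    - [0,-5.27,0.64,0,0,0,0.0873]
    - [0,0,0,0,0,0,0]

```text
time_s: 3.4
tcp_pos: [0.493, 0.2579, 0.0376]
ee_rot: [[0.164, -0.987, 0.003], [-0.987, -0.164, 0.003], [-0.002, -0.003, -1.0]]
wrist_force: [-0.0, 0.7, 0.8]
gripper_width: 0.006
gripper_force: 0.0
```

```bash
cat >> h.py <<'E'
def rel(c=(.551,.2745)):
    s=sense();R=np.array(s["ee_rot"]);d=(np.array(s["tcp_pos"])[:2]-c)*1e3
    print("t",s["time_s"],"y dir",ang(R[:2,1]),"offset in tool x,y",R[:2,:2].T@d,"z",s["tcp_pos"][2],"F",np.round(s["wrist_force"],1),"j6",s["joints"][5])
E
python3 - <<'E'
from h import *
rel()
E
```

```text
t 3.4 y dir -170.58926387792542 offset in tool x,y [ 6.86977039 59.92099323] z 0.037577149954544274 F [-0.   0.7  0.8] j6 -34.91373587269749
```

>>> arm_command:
  motion:
    - [0,-5.27,0.64,0,0,0,0.0873]
    - [0,-5.27,0.64,0,0,0,0.0873]
    - [0,-5.27,0.64,0,0,0,0.0873]
    - [0,-5.27,0.64,0,0,0,0.0873]
    - [0,-5.27,0.64,0,0,0,0.0873]
    - [0,-5.27,0.64,0,0,0,0.0873]
    - [0,-5.27,0.64,0,0,0,0.0873]
    - [0,0,0,0,0,0,0]

```text
time_s: 4.2
tcp_pos: [0.4924, 0.294, 0.0369]
ee_rot: [[-0.431, -0.902, 0.002], [-0.902, 0.431, 0.002], [-0.002, -0.001, -1.0]]
wrist_force: [0.2, 0.2, -0.5]
gripper_width: 0.001
gripper_force: 0.0
```

Run:
```python
from h import *
rel()
w=capture("wrist")[:,:,::-1];t=capture("top")[:,:,::-1]
c=(.551,.2745)
cv2.imwrite("pics/s2.png",np.hstack([ringfit("wrist",w,c,.046)[120:520,120:520],ringfit("top",t,c,.046)[120:520,120:520]]))
```

```text
t 4.2 y dir 154.45554183987394 offset in tool x,y [ 7.70491282 61.31841958] z 0.036892706528505854 F [ 0.2  0.2 -0.5] j6 -72.5872873234213
```

View pics/s2.png

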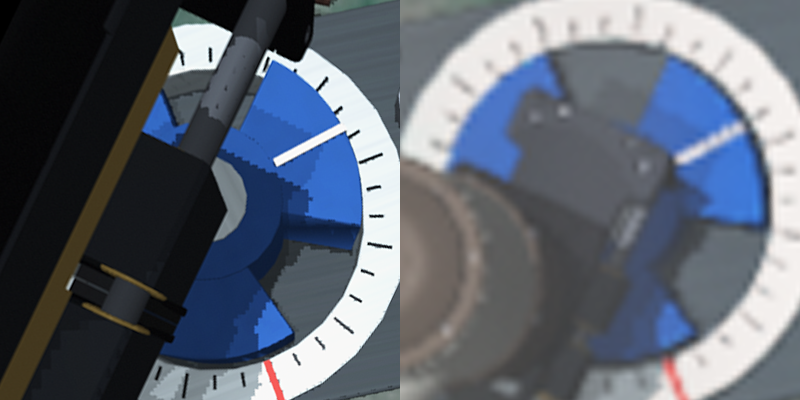

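Run:
```python
from h import *
w=capture("wrist")[:,:,::-1];t=capture("scene")[:,:,::-1]
s=sense();p=np.array(s["tcp_pos"]);R=np.array(s["ee_rot"])
print("tip px wrist",proj("wrist",p+R[:,2]*.008),"scene",proj("scene",p+R[:,2]*.008), "top46 scene",proj("scene",[.551,.2745,.046]))
a=t[110:210,215:335]
cv2.imwrite("pics/s3.png",np.hstack([cv2.resize(w,(480,300)),cv2.resize(a,(320,300),interpolation=cv2.INTER_CUBIC)]))
```

```text
tip px wrist [np.float64(230.38844243731972), np.float64(321.8735876830631)] scene [np.float64(159.20599376720233), np.float64(259.5899545045275)] top46 scene [np.float64(154.79449661406545), np.float64(278.4027481789908)]
```

View pics/s3.png

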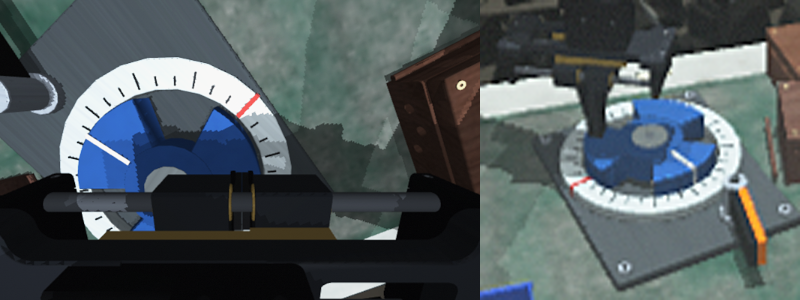

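Run:
```python
from h import *
c=(.551,.2745)
def polar(cam,im,nm):
    h=cv2.cvtColor(im.copy(),cv2.COLOR_BGR2HSV)
    out=""
    for a in range(-180,180,6):
        t=np.radians(a);v=[]
        for r in(.055,.062,.07):
            q=proj(cam,[c[0]+r*np.cos(t),c[1]+r*np.sin(t),.046]);v.append(h[int(round(q[0])),int(round(q[1]))])
        v=np.median(v,0);out+="B" if 100<v[0]<125 and v[1]>150 else ("w" if v[1]<60 and v[2]>180 else ".")
    print(nm,out)
polar("top",cv2.imread("pics/top0.png"),"top0 ");polar("scene",cv2.imread("pics/scene0.png"),"scn0 ")
for k in("top","scene","wrist"): polar(k,capture(k)[:,:,::-1],k)
```

```text
top0  .....B........BBBBB.wBBBBB........BBBBBBBBBBBB.........BB...
scn0  BBBBBBB.......BBBBBw.BBBB........BBBBBBBBBBBBBBwwww.ww.BBBBB
top ..............BBBBB.wBBBBB............BBBBB.................
scene .....B........BBBBBwBBBBB........BBBBBBBBBBBBBBwwww.........
wrist BBBBBB......BBBBBBBBwBBBBB.................................B
```

>>> arm_command:
  motion:
    - [0,0,0,4,0,0,0]
    - [0,0,0,3,0,0,0]
    - [0,0,0,0,0,0,0]
    - [0,0,0,0,0,0,0]

```text
time_s: 4.95
tcp_pos: [0.4921, 0.2933, 0.0315]
ee_rot: [[-0.432, -0.902, 0.002], [-0.902, 0.432, 0.001], [-0.001, -0.001, -1.0]]
wrist_force: [-5.3, -0.9, 16.3]
gripper_width: 0.006
gripper_force: 8.1
```

Run:
```python
from h import *
rel()
t=capture("scene")[:,:,::-1]
s=sense();print(s["joints"],s["moment"])
p=np.array(s["tcp_pos"]);
for dz in(-.008,0,.02,.05): print(proj("scene",p+[0,0,dz]))
cv2.imwrite("pics/s4.png",cv2.resize(t[120:200,230:330],(800,600),interpolation=cv2.INTER_CUBIC)[:600])
```

```text
t 4.95 y dir 154.38323332552778 offset in tool x,y [ 8.51146113 61.24161241] z 0.031518742394207565 F [-5.3 -0.9 16.3] j6 -72.68405120207187
[ 4.70183612e+01  2.76099675e+01 -1.93907078e+01  6.32762788e-02
 -4.29067749e+01 -7.26836087e+01] [-0.32230091  1.5401082  -0.03321264]
[np.float64(160.26985877354443), np.float64(259.8393016053921)]
[np.float64(158.20338150035556), np.float64(259.60366881081063)]
[np.float64(152.95644772313668), np.float64(259.0053802716862)]
[np.float64(144.86265694824385), np.float64(258.0824751113973)]
```

View pics/s4.png

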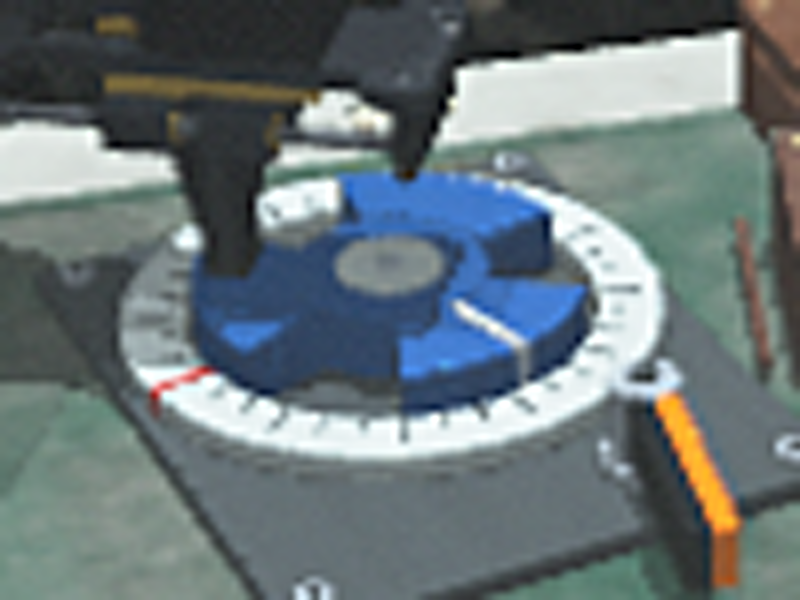

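The fingertip is standing on top of the dial: with the jaws shut, the tips sit about 14 mm behind the TCP, so the sweep passed over the dial and it hasn't moved. I'll lift, swing back over the notch and go in deeper.

>>> arm_command:
  motion:
    - [0,0,0,-20,0,0,0]
    - [0,7.8,-1.7,-10,0,0,-0.129]
    - [0,7.8,-1.7,0,0,0,-0.129]
    - [0,7.8,-1.7,0,0,0,-0.129]
    - [0,7.8,-1.7,0,0,0,-0.129]
    - [0,7.8,-1.7,0,0,0,-0.129]
    - [0,7.8,-1.7,0,0,0,-0.129]
    - [0,7.8,-1.7,0,0,0,-0.129]

```text
time_s: 5.8
tcp_pos: [0.4997, 0.2389, 0.0584]
ee_rot: [[0.444, -0.896, -0.001], [-0.896, -0.444, -0.0], [0.0, 0.001, -1.0]]
wrist_force: [-0.1, -0.0, -0.2]
gripper_width: 0.007
gripper_force: 0.0
```

>>> arm_command:
  motion:
    - [0,7.8,-1.7,0,0,0,-0.129]
    - [0,6,0,0,0,0,0]
    - [0,0,0,0,0,0,0]
    - [0,0,0,0,0,0,0]

```text
time_s: 6.2
tcp_pos: [0.5081, 0.2281, 0.0585]
ee_rot: [[0.549, -0.836, -0.0], [-0.836, -0.549, -0.0], [-0.0, 0.0, -1.0]]
wrist_force: [0.7, -0.3, 0.2]
gripper_width: 0.004
gripper_force: 0.0
```

Run:
```python
from h import *
rel()
for k in ("top","scene"):
  im=capture(k)
  for n in ("dial_mark",):
    for r in find_in(n,k)[:1]: print(n,r["p"],ray(k,r["location"],.046))
```

```text
t 6.2 y dir -146.69181068812364 offset in tool x,y [15.18609333 61.3662681 ] z 0.0585356758491143 F [ 0.7 -0.3  0.2] j6 -7.537933496888225
dial_mark 0.58 [0.58216794 0.21927216 0.046     ]
dial_mark 0.92 [0.54084065 0.22040557 0.046     ]
```

>>> arm_command:
  motion:
    - [0,7,-1,10,0,0,0]
    - [0,0,0,12,0,0,0]
    - [0,0,0,8,0,0,0]
    - [0,0,0,4,0,0,0]
    - [0,0,0,0,0,0,0]
    - [0,0,0,0,0,0,0]

```text
time_s: 7.0
tcp_pos: [0.513, 0.223, 0.0247]
ee_rot: [[0.551, -0.834, 0.0], [-0.834, -0.551, -0.0], [0.0, 0.0, -1.0]]
wrist_force: [0.8, -0.2, -1.3]
gripper_width: 0.013
gripper_force: 0.0
```

Nothing in the way at 24.7 mm; go a little deeper and watch the force.

>>> arm_command:
  motion:
    - [0,0,0,3,0,0,0]
    - [0,0,0,3,0,0,0]
    - [0,0,0,0,0,0,0]
    - [0,0,0,0,0,0,0]

```text
time_s: 7.4
tcp_pos: [0.5129, 0.2229, 0.0188]
ee_rot: [[0.551, -0.835, 0.0], [-0.835, -0.551, -0.0], [0.0, -0.0, -1.0]]
wrist_force: [-0.3, 0.1, -0.0]
gripper_width: 0.005
gripper_force: 0.0
```

Confirmed. I'll go 4 mm further down, then push to contact and turn.

>>> arm_command:
  motion:
    - [0,-4,0,3,0,0,0]
    - [0,-4,0,1,0,0,0]
    - [0,-4,0,0,0,0,0]
    - [0,-5.27,0.64,0,0,0,0.0873]
    - [0,-5.27,0.64,0,0,0,0.0873]
    - [0,-5.27,0.64,0,0,0,0.0873]
    - [0,0,0,0,0,0,0]
    - [0,0,0,0,0,0,0]

```text
time_s: 8.2
tcp_pos: [0.4969, 0.2459, 0.0147]
ee_rot: [[0.318, -0.948, -0.0], [-0.948, -0.318, -0.0], [0.0, 0.0, -1.0]]
wrist_force: [0.1, -0.9, -1.6]
gripper_width: 0.003
gripper_force: 0.6
```

```bash
cat >> h.py <<'E'
def mark(cam,im,c=(.551,.2745),z=.046,lo=.048,hi=.078):
    """angle of the white mark: whitest radial stroke on blue, robust to partial view"""
    h=cv2.cvtColor(im.copy(),cv2.COLOR_RGB2HSV);best=[]
    for a in np.arange(-180,180,.5):
        t=np.radians(a);S=[];
        for r in np.linspace(lo,hi,12):
            q=proj(cam,[c[0]+r*np.cos(t),c[1]+r*np.sin(t),z]);i,j=int(round(q[0])),int(round(q[1]))
            if 0<=i<400 and 0<=j<640: S.append(float(h[i,j,2])-float(h[i,j,1]))
        best.append((np.mean(S) if len(S)>6 else -999,a))
    return sorted(best)[::-1][:5]
E
python3 - <<'E'
from h import *
rel()
for k in("top","scene","wrist"): print(k,[(round(v),a) for v,a in mark(k,capture(k))])
E
```

```text
t 8.2 y dir -161.4724047341344 offset in tool x,y [ 9.93801128 60.43868884] z 0.014651043591718767 F [ 0.1 -0.9 -1.6] j6 -24.546422574095498Traceback (most recent call last):
  File "<stdin>", line 3, in <module>
  File "h.py", line 26, in mark
    q=proj(cam,[c[0]+r*np.cos(t),c[1]+r*np.sin(t),z]);i,j=int(round(q[0])),int(round(q[1]))
  File "h.py", line 8, in proj
    m=camera_model(cam);p=np.array(m["R"])@np.array(X)+np.array(m["t"])
ValueError: time passes only in moves, steps and waits
```

```bash
sed -i 's/^from station import \*/from station import *\nimport station, functools\ncamera_model=functools.lru_cache(None)(station.camera_model)/' h.py
python3 - <<'E'
from h import *
for k in("top","scene","wrist"): print(k,[(round(v),a) for v,a in mark(k,capture(k))])
E
```

```text
top [(200, np.float64(-81.0)), (200, np.float64(-80.5)), (196, np.float64(-80.0)), (194, np.float64(-81.5)), (190, np.float64(-79.5))]
scene [(233, np.float64(-81.5)), (230, np.float64(-82.0)), (225, np.float64(-81.0)), (224, np.float64(-82.5)), (219, np.float64(-80.5))]
wrist [(249, np.float64(-81.0)), (247, np.float64(-79.0)), (247, np.float64(-79.5)), (247, np.float64(-80.5)), (247, np.float64(-80.0))]
```

The dial is turning: the mark is now at -80.5°, about 78° short.

>>> arm_command:
  motion:
    - [0,-5.27,0.64,0,0,0,0.0873]
    - [0,-5.27,0.64,0,0,0,0.0873]
    - [0,-5.27,0.64,0,0,0,0.0873]
    - [0,-5.27,0.64,0,0,0,0.0873]
    - [0,-5.27,0.64,0,0,0,0.0873]
    - [0,-5.27,0.64,0,0,0,0.0873]
    - [0,-5.27,0.64,0,0,0,0.0873]
    - [0,0,0,0,0,0,0]

```text
time_s: 9.2
tcp_pos: [0.4903, 0.2815, 0.0147]
ee_rot: [[-0.285, -0.959, -0.001], [-0.959, 0.285, -0.001], [0.001, 0.0, -1.0]]
wrist_force: [1.2, -3.3, 0.4]
gripper_width: 0.004
gripper_force: 1.1
```

>>> arm_command:
  motion:
    - [0,-5.27,0.64,0,0,0,0.0873]
    - [0,-5.27,0.64,0,0,0,0.0873]
    - [0,-5.27,0.64,0,0,0,0.0873]
    - [0,-5.27,0.64,0,0,0,0.0873]
    - [0,-5.27,0.64,0,0,0,0.0873]
    - [0,0,0,0,0,0,0]
    - [0,0,0,0,0,0,0]

```text
time_s: 9.9
tcp_pos: [0.4989, 0.3064, 0.0146]
ee_rot: [[-0.662, -0.75, -0.001], [-0.75, 0.662, -0.0], [0.001, 0.0, -1.0]]
wrist_force: [-1.0, -1.1, 0.5]
gripper_width: 0.007
gripper_force: 1.1
```

```bash
cat >> h.py <<'E'
def red(cam,im,c=(.551,.2745),z=.028):
    """red line pixels -> world at ring top -> radius/angle about c"""
    h=cv2.cvtColor(im.copy(),cv2.COLOR_RGB2HSV);m=((h[...,0]<8)|(h[...,0]>172))&(h[...,1]>110)&(h[...,2]>90)
    P=np.array([ray(cam,[i,j],z)[:2] for i,j in np.argwhere(m)[:8000]])
    if len(P)==0: return None
    d=P-c;r=np.hypot(*d.T);k=(r>.08)&(r<.112);k&=np.abs(ang(d.T)+158)<20
    if k.sum()<3: return None
    v=d[k].mean(0);return k.sum(),ang(v),np.hypot(*v)
E
python3 - <<'E'
from h import *
rel()
for k in("top","scene","wrist"):
  im=capture(k);print(k,[(round(v),a) for v,a in mark(k,im)],red(k,im))
E
```

```text
t 9.9 y dir 138.5539324034753 offset in tool x,y [10.58096261 60.12916691] z 0.01463677118292319 F [-1.  -1.1  0.5] j6 -88.80558469987307
top [(203, np.float64(-138.0)), (201, np.float64(-138.5)), (196, np.float64(-139.0)), (195, np.float64(-137.5)), (184, np.float64(-139.5))] (np.int64(5), np.float64(-158.53992458215868), np.float64(0.09303051929947001))
scene [(223, np.float64(-139.0)), (223, np.float64(-138.5)), (222, np.float64(-138.0)), (216, np.float64(-139.5)), (213, np.float64(-137.5))] (np.int64(6), np.float64(-157.90475296012994), np.float64(0.09994651338225351))
wrist [(248, np.float64(-137.0)), (247, np.float64(-137.5)), (247, np.float64(-139.0)), (247, np.float64(-138.0)), (246, np.float64(-138.5))] (np.int64(317), np.float64(-158.76511665756388), np.float64(0.09760650728751134))
```

>>> arm_command:
  motion:
    - [0,-4.2,0.55,0,0,0,0.0698]
    - [0,-4.2,0.55,0,0,0,0.0698]
    - [0,-4.2,0.55,0,0,0,0.0698]
    - [0,-3.15,0.44,0,0,0,0.0524]
    - [0,0,0,0,0,0,0]
    - [0,0,0,0,0,0,0]

```text
time_s: 10.65
tcp_pos: [0.5092, 0.3189, 0.0146]
ee_rot: [[-0.834, -0.552, -0.0], [-0.552, 0.834, 0.0], [0.0, 0.0, -1.0]]
wrist_force: [-1.4, -1.0, -0.0]
gripper_width: 0.011
gripper_force: 1.1
```

```bash
cat > m.py <<'E'
from h import *
rel()
for k in("top","scene","wrist"):
  im=capture(k);b=mark(k,im);w=[(v,a) for v,a in mark(k,im)]
  print(k,[(round(v),a) for v,a in b],red(k,im))
E
python3 m.py
```

```text
t 10.65 y dir 123.48713578510613 offset in tool x,y [10.35207501 60.08664005] z 0.014583321773705651 F [-1.4 -1.  -0. ] j6 -103.96654958620825
top [(193, np.float64(-154.0)), (191, np.float64(-153.5)), (186, np.float64(-153.0)), (185, np.float64(-152.5)), (177, np.float64(-154.5))] (np.int64(5), np.float64(-158.53992458215868), np.float64(0.09303051929947001))
scene [(191, np.float64(-152.5)), (190, np.float64(-152.0)), (188, np.float64(-154.0)), (188, np.float64(-154.5)), (187, np.float64(-153.5))] (np.int64(6), np.float64(-157.90475296012994), np.float64(0.09994651338225351))
wrist [(249, np.float64(-154.0)), (249, np.float64(-152.0)), (248, np.float64(-152.5)), (248, np.float64(-153.5)), (247, np.float64(-153.0))] (np.int64(352), np.float64(-158.74066594413367), np.float64(0.09765130139403434))
```

>>> arm_command:
  motion:
    - [0,-2.1,0.31,0,0,0,0.0349]
    - [0,-2.1,0.31,0,0,0,0.0349]
    - [0,0,0,0,0,0,0]
    - [0,0,0,0,0,0,0]

```text
time_s: 11.2
tcp_pos: [0.5124, 0.3217, 0.0146]
ee_rot: [[-0.871, -0.492, -0.0], [-0.492, 0.871, 0.0], [0.0, 0.0, -1.0]]
wrist_force: [-2.3, -0.2, 1.1]
gripper_width: 0.006
gripper_force: 1.4
```

```bash
cat > m2.py <<'E'
from h import *
rel()
def blob(cam,im,c,lo,hi,z,kind,a0=-157,w=9):
    h=cv2.cvtColor(im.copy(),cv2.COLOR_RGB2HSV).astype(int);P=[]
    q=np.array(proj(cam,[c[0]-.08,c[1]-.03,z])).astype(int)
    for i in range(max(q[0]-70,0),min(q[0]+70,400)):
        for j in range(max(q[1]-70,0),min(q[1]+70,640)):
            H,S,V=h[i,j]
            if kind=="w": ok=S<70 and V>120
            else: ok=(H<8 or H>172) and S>110 and V>90
            if ok:
                p=ray(cam,[i,j],z)[:2]-c;r=np.hypot(*p)
                if lo<r<hi and abs(ang(p)-a0)<w: P.append(p)
    P=np.array(P)
    if len(P)<4:return None
    m=P.mean(0);d=np.linalg.svd(P-m)[2][0];d*=np.sign(d@m)
    return len(P),np.round(m+c,4),"pos ang",round(ang(m),2),"dir",round(ang(d),2)
for k in("wrist","top","scene"):
    im=capture(k)
    # ring/dial centre refinement is shared; use two centre guesses for sensitivity
    for c in((.551,.2745),): print(k,"mark",blob(k,im,np.array(c),.048,.076,.046,"w"),"red",blob(k,im,np.array(c),.083,.112,.028,"r"))
    if k=="wrist":
        v=ringfit(k,im[:,:,::-1],(.551,.2745),.046)
        cv2.imwrite("pics/f%d.png"%int(sense()["time_s"]*10),cv2.resize(v[280:580,280:580],(600,600),interpolation=cv2.INTER_CUBIC))
E
python3 m2.py; ls pics
```

```text
t 11.2 y dir 119.4505250804427 offset in tool x,y [10.43059835 60.07466333] z 0.014576772005050413 F [-2.3 -0.2  1.1] j6 -107.95845843592875
wrist mark (431, array([0.4928, 0.2497]), 'pos ang', np.float64(-156.94), 'dir', np.float64(-157.99)) red (361, array([0.4599, 0.2391]), 'pos ang', np.float64(-158.73), 'dir', np.float64(-159.47))
top mark (16, array([0.4937, 0.2507]), 'pos ang', np.float64(-157.4), 'dir', np.float64(-155.45)) red (5, array([0.4644, 0.2405]), 'pos ang', np.float64(-158.54), 'dir', np.float64(-161.23))
scene mark (10, array([0.4942, 0.2496]), 'pos ang', np.float64(-156.32), 'dir', np.float64(-156.18)) red (6, array([0.4584, 0.2369]), 'pos ang', np.float64(-157.9), 'dir', np.float64(-155.93))
c1.png
f112.png
s2.png
s3.png
s4.png
scene0.png
top0.png
w1.png
w1r.png
```

About 1.6° left.

>>> arm_command:
  motion:
    - [0,-0.8,0.1,0,0,0,0.014]
    - [0,-0.8,0.1,0,0,0,0.013]
    - [0,0,0,0,0,0,0]
    - [0,0,0,0,0,0,0]

```text
time_s: 11.75
tcp_pos: [0.5139, 0.3228, 0.0146]
ee_rot: [[-0.884, -0.467, -0.0], [-0.467, 0.884, 0.0], [-0.0, 0.0, -1.0]]
wrist_force: [-4.4, 0.5, 0.4]
gripper_width: 0.003
gripper_force: 1.6
```

```bash
python3 m2.py
```

```text
t 11.75 y dir 117.85288476357321 offset in tool x,y [10.23847141 60.01479221] z 0.01464958232865006 F [-4.4  0.5  0.4] j6 -109.5301583770488
wrist mark (429, array([0.492 , 0.2514]), 'pos ang', np.float64(-158.6), 'dir', np.float64(-159.77)) red (362, array([0.46  , 0.2391]), 'pos ang', np.float64(-158.72), 'dir', np.float64(-159.47))
top mark (18, array([0.4932, 0.2521]), 'pos ang', np.float64(-158.79), 'dir', np.float64(-158.3)) red (5, array([0.4644, 0.2405]), 'pos ang', np.float64(-158.54), 'dir', np.float64(-161.23))
scene mark (10, array([0.4936, 0.2515]), 'pos ang', np.float64(-158.17), 'dir', np.float64(-155.2)) red (6, array([0.4584, 0.2369]), 'pos ang', np.float64(-157.9), 'dir', np.float64(-155.93))
```

Mark and red line agree within about 0.3° in all three cameras. Back off in the free part of the notch, then lift straight up.

>>> arm_command:
  motion:
    - [0,4,0,0,0,0,0]
    - [0,4,0,0,0,0,0]
    - [0,0,0,-10,0,0,0]
    - [0,0,0,-30,0,0,0]
    - [0,0,0,-50,0,0,0]
    - [0,0,0,-50,0,0,0]
    - [0,0,0,-50,0,0,0]
    - [0,0,0,-20,0,0,0]

```text
time_s: 12.7
tcp_pos: [0.5095, 0.3202, 0.2327]
ee_rot: [[-0.884, -0.468, 0.011], [-0.468, 0.884, 0.008], [-0.013, 0.002, -1.0]]
wrist_force: [0.8, 0.1, -0.5]
gripper_width: 0.003
gripper_force: 0.0
```

>>> arm_command:
  motion:
    - [0,12,-18,0,0,0,-0.14]
    - [0,12,-18,0,0,0,-0.14]
    - [0,12,-18,0,0,0,-0.14]
    - [0,12,-18,0,0,0,-0.14]
    - [0,0,0,0,0,0,-0.14]
    - [0,0,0,0,0,0,-0.14]
    - [0,0,0,0,0,0,-0.14]
    - [0,0,0,0,0,0,0]

```text
time_s: 13.5
tcp_pos: [0.5166, 0.2338, 0.226]
ee_rot: [[-0.105, -0.994, 0.002], [-0.994, 0.105, 0.001], [-0.001, -0.002, -1.0]]
wrist_force: [0.3, -0.0, 0.4]
gripper_width: 0.001
gripper_force: 0.0
```

```bash
python3 m2.py
cat > lev.py <<'E'
from h import *
s=sense();print(s["tcp_pos"],"x dir",ang(np.array(s["ee_rot"])[:2,0]),s["joints"][5])
for k in("wrist","top"):
    im=capture(k);h=cv2.cvtColor(im.copy(),cv2.COLOR_RGB2HSV).astype(int)
    m=(h[...,0]>9)&(h[...,0]<22)&(h[...,1]>190)&(h[...,2]>130);P=np.array([ray(k,q,.058)[:2] for q in np.argwhere(m)])
    P=P[(np.hypot(*(P-[.622,.152]).T)<.115)];
    a,b=P.mean(0),np.linalg.svd(P-P.mean(0))[2][0];t=(P-a)@b
    print(k,len(P),"mid",a,"ends",a+b*t.min(),a+b*t.max(),"dir",ang(b))
    cv2.imwrite(f"pics/l_{k}_{int(s['time_s']*10)}.png",im[:,:,::-1])
    for n in("lever_pivot","lever_tip"):
        for r in find_in(n,k)[:1]: print(n,round(r["p"],2),np.round(r["location"]),np.round(ray(k,r["location"],.058),3))
E
python3 lev.py
```

```text
t 13.5 y dir 173.9745228419393 offset in tool x,y [44.10561796 29.89795621] z 0.22603995158015366 F [ 0.3 -0.   0.4] j6 -46.7724910798725
wrist mark (72, array([0.4925, 0.2523]), 'pos ang', np.float64(-159.24), 'dir', np.float64(-159.44)) red (44, array([0.4591, 0.2396]), 'pos ang', np.float64(-159.22), 'dir', np.float64(-160.07))
top mark None red None
scene mark (11, array([0.4931, 0.2503]), 'pos ang', np.float64(-157.28), 'dir', np.float64(-158.68)) red (5, array([0.4577, 0.2365]), 'pos ang', np.float64(-157.86), 'dir', np.float64(-156.14))
[0.51631779 0.23391607 0.22538446] x dir -96.13921277517461 -46.900623357323184
wrist 69 mid [0.62118817 0.09296865] ends [0.62011624 0.05387605] [0.62238248 0.13652465] dir 88.42932783069412
lever_pivot 0.94 [ 87. 222.] [0.618 0.109 0.058]
lever_tip 0.86 [ 83. 224.] [0.615 0.106 0.058]
top 10 mid [0.62787701 0.07163714] ends [0.6298945  0.12546703] [0.62720554 0.0537213 ] dir -92.14638210776897
lever_pivot 0.57 [200. 290.] [0.618 0.107 0.058]
lever_tip 0.75 [200. 295.] [0.618 0.093 0.058]
```

>>> arm_command:
  motion:
    - [0,25.4,-31.8,0,0,0,0]
    - [0,25.4,-31.8,0,0,0,0]
    - [0,25.4,-31.8,0,0,0,0]
    - [0,25.4,-31.8,0,0,0,0]
    - [0,25.4,-31.8,0,0,0,0]
    - [0,0,0,40,0,0,-0.07]
    - [0,0,0,0,0,0,0]
    - [0,0,0,0,0,0,0]

```text
time_s: 14.75
tcp_pos: [0.6605, 0.0908, 0.1842]
ee_rot: [[-0.036, -0.999, -0.002], [-0.999, 0.036, -0.002], [0.002, 0.002, -1.0]]
wrist_force: [-0.7, 0.6, 1.3]
gripper_width: 0.01
gripper_force: 0.0
```

```bash
python3 lev.py; ls pics | grep l_w
```

```text
[0.66050857 0.09077281 0.18420727] x dir -92.05195115810614 -23.77847350750837
wrist 639 mid [0.62805696 0.09453902] ends [0.62687177 0.05253687] [0.6293164  0.13917216] dir 88.38369051305996
lever_pivot 0.58 [191. 357.] [0.622 0.093 0.058]
lever_tip 0.95 [190. 358.] [0.62  0.092 0.058]
top 8 mid [0.62538502 0.05816404] ends [0.62335019 0.05297149] [0.62721412 0.0628316 ] dir 68.60104183386575
lever_pivot 0.47 [202. 308.] [0.612 0.052 0.058]
lever_tip 0.59 [198. 308.] [0.624 0.055 0.058]
l_wrist_136.png
l_wrist_147.png
```

>>> arm_command:
  motion:
    - [0,0,0,30,0,0,0]
    - [0,0,0,40,0,0,0]
    - [0,0,0,40,0,0,0]
    - [0,0,0,30,0,0,0]
    - [0,0,0,15,0,0,0]
    - [0,0,0,6,0,0,0]
    - [0,0,0,0,0,0,0]
    - [0,0,0,0,0,0,0]

```text
time_s: 15.85
tcp_pos: [0.6624, 0.0915, 0.0258]
ee_rot: [[-0.034, -0.999, 0.004], [-0.999, 0.034, 0.001], [-0.001, -0.003, -1.0]]
wrist_force: [0.9, -0.3, 0.4]
gripper_width: 0.001
gripper_force: 0.0
```

Run:
```python
from h import *
rel((.6205,.152))
for a in(6,5,4,2):
    t=np.radians(a);p=np.array([60.,-25.]);R=np.array([[np.cos(t),-np.sin(t)],[np.sin(t),np.cos(t)]]);print(a,t,R@p-p)
```

```text
t 15.85 y dir 178.0442237423248 offset in tool x,y [ 59.05390202 -43.97579933] z 0.025753380778194203 F [ 0.9 -0.3  0.4] j6 -23.68357416220321
6 0.10471975511965978 [2.2845253  6.40866041]
5 0.08726646259971647 [1.95057545 5.32447711]
4 0.06981317007977318 [1.59775486 4.24628717]
2 0.03490658503988659 [0.83593704 2.10919913]
```

>>> arm_command:
  motion:
    - [0,0,6,1,0,0,0]
    - [0,0,6,1,0,0,0]
    - [0,0,6,0,0,0,0]
    - [0,1.95,5.32,0,0,0,0.0873]
    - [0,1.95,5.32,0,0,0,0.0873]
    - [0,1.95,5.32,0,0,0,0.0873]
    - [0,0,0,0,0,0,0]
    - [0,0,0,0,0,0,0]

```text
time_s: 16.65
tcp_pos: [0.6262, 0.0878, 0.0221]
ee_rot: [[-0.29, -0.957, -0.0], [-0.957, 0.29, -0.0], [0.0, 0.0, -1.0]]
wrist_force: [0.2, 0.6, -0.0]
gripper_width: 0.005
gripper_force: 0.0
```

```bash
python3 - <<'E'
from h import *
rel((.6205,.152))
E
python3 lev.py; python3 m2.py | grep -v scene
```

```text
t 16.65 y dir 163.1227785456638 offset in tool x,y [ 59.80906446 -24.09413388] z 0.022094742844710358 F [ 0.2  0.6 -0. ] j6 -39.4965776207723
[0.6261925  0.08777192 0.02209474] x dir -106.87722119029257 -39.4965776207723
wrist 872 mid [0.60435511 0.06274589] ends [0.6011426  0.04810932] [0.60738307 0.07654159] dir 77.62071718281776
lever_pivot 0.7 [205. 357.] [0.6   0.063 0.058]
top 3 mid [0.60050184 0.05642194] ends [0.60351152 0.0564519 ] [0.59749279 0.05639198] dir -179.4296171867971
lever_tip 0.45 [207. 294.] [0.598 0.094 0.058]
t 16.95 y dir 163.02427630702164 offset in tool x,y [ 156.65427851 -126.68862516] z 0.021574965993299867 F [0.3 0.3 0.7] j6 -39.576969408456634
wrist mark None red None
top mark (64, array([0.4933, 0.2501]), 'pos ang', np.float64(-157.06), 'dir', np.float64(-156.96)) red None
```

>>> arm_command:
  motion:
    - [0,1.95,5.32,0,0,0,0.0873]
    - [0,1.95,5.32,0,0,0,0.0873]
    - [0,1.95,5.32,0,0,0,0.0873]
    - [0,1.95,5.32,0,0,0,0.0873]
    - [0,1.95,5.32,0,0,0,0.0873]
    - [0,1.95,5.32,0,0,0,0.0873]
    - [0,1.95,5.32,0,0,0,0.0873]
    - [0,0,0,0,0,0,0]

```text
time_s: 17.9
tcp_pos: [0.5884, 0.096, 0.0221]
ee_rot: [[-0.788, -0.616, 0.001], [-0.616, 0.788, 0.0], [-0.001, -0.0, -1.0]]
wrist_force: [1.0, -0.2, -0.5]
gripper_width: 0.006
gripper_force: 0.0
```

>>> arm_command:
  motion:
    - [0,0.84,2.1,0,0,0,0.0349]
    - [0,0.84,2.1,0,0,0,0.0349]
    - [0,0.84,2.1,0,0,0,0.0349]
    - [0,0.84,2.1,0,0,0,0.0349]
    - [0,0,0,0,0,0,0]
    - [0,0,0,0,0,0,0]

```text
time_s: 18.5
tcp_pos: [0.581, 0.1007, 0.0218]
ee_rot: [[-0.865, -0.502, 0.0], [-0.502, 0.865, 0.0], [-0.0, -0.0, -1.0]]
wrist_force: [0.8, -0.2, -0.2]
gripper_width: 0.01
gripper_force: 0.5
```

```bash
python3 - <<'E'
from h import *
rel((.6205,.152))
E
python3 lev.py
```

```text
t 18.5 y dir 120.09949363567206 offset in tool x,y [ 59.87757196 -24.60865743] z 0.021842465249506587 F [ 0.8 -0.2 -0.2] j6 -85.46606946701696
[0.58103788 0.10068089 0.02184247] x dir -149.90050369374364 -85.46606946701696
wrist 481 mid [0.54786368 0.09608144] ends [0.53791504 0.08816619] [0.55926132 0.10514954] dir 38.50615688941382
lever_pivot 0.85 [208. 355.] [0.546 0.1   0.058]
lever_tip 0.65 [204. 356.] [0.545 0.1   0.058]
top 4 mid [0.54271733 0.09434704] ends [0.54271747 0.09139656] [0.5427172  0.09731823] dir 90.00262452832719
```

>>> arm_command:
  motion:
    - [0,0.6,1.6,0,0,0,0.026]
    - [0,0.6,1.6,0,0,0,0.026]
    - [0,0,0,0,0,0,0]

```text
time_s: 19.1
tcp_pos: [0.5778, 0.1031, 0.0217]
ee_rot: [[-0.891, -0.454, -0.0], [-0.454, 0.891, -0.0], [0.0, 0.0, -1.0]]
wrist_force: [1.3, -0.6, -0.0]
gripper_width: 0.009
gripper_force: 0.5
```

>>> arm_command:
  motion:
    - [0,0,1.5,0,0,0,0]
    - [0,0,0,0,0,0,0]

```text
time_s: 19.3
tcp_pos: [0.577, 0.1043, 0.0217]
ee_rot: [[-0.891, -0.454, -0.001], [-0.454, 0.891, -0.0], [0.001, 0.0, -1.0]]
wrist_force: [0.8, -0.4, 1.5]
gripper_width: 0.007
gripper_force: 0.5
```

>>> arm_command:
  motion:
    - [0,0,1.5,0,0,0,0]
    - [0,0,0,0,0,0,0]

```text
time_s: 19.5
tcp_pos: [0.5765, 0.105, 0.0217]
ee_rot: [[-0.891, -0.454, -0.001], [-0.454, 0.891, -0.001], [0.001, -0.001, -1.0]]
wrist_force: [0.9, -4.3, 1.8]
gripper_width: 0.001
gripper_force: 2.0
```

Force is rising (4 N, less travel). Keep nudging to be sure of the stop.

>>> arm_command:
  motion:
    - [0,0,1.5,0,0,0,0]
    - [0,0,0,0,0,0,0]

```text
time_s: 19.7
tcp_pos: [0.5764, 0.1052, 0.0217]
ee_rot: [[-0.891, -0.454, -0.0], [-0.454, 0.891, -0.002], [0.001, -0.002, -1.0]]
wrist_force: [3.9, -8.2, 0.8]
gripper_width: 0.006
gripper_force: 4.7
```

>>> arm_command:
  motion:
    - [0,0,1.5,0,0,0,0]
    - [0,0,0,0,0,0,0]

```text
time_s: 19.9
tcp_pos: [0.5763, 0.1054, 0.0218]
ee_rot: [[-0.891, -0.454, 0.001], [-0.454, 0.891, -0.003], [0.001, -0.003, -1.0]]
wrist_force: [7.4, -13.2, -0.2]
gripper_width: 0.004
gripper_force: 7.4
```

At the stop (15 N, no further motion). Back off and lift.

>>> arm_command:
  motion:
    - [0,0,-8,0,0,0,0]
    - [0,0,-8,0,0,0,0]
    - [0,0,-4,-5,0,0,0]
    - [0,0,0,-30,0,0,0]
    - [0,0,0,-50,0,0,0]
    - [0,0,0,-50,0,0,0]
    - [0,0,0,-50,0,0,0]
    - [0,0,0,-40,0,0,0]

```text
time_s: 20.7
tcp_pos: [0.5847, 0.0909, 0.2508]
ee_rot: [[-0.891, -0.455, 0.004], [-0.455, 0.891, 0.002], [-0.004, -0.0, -1.0]]
wrist_force: [1.0, 0.3, 1.0]
gripper_width: 0.004
gripper_force: 0.0
```

>>> arm_command:
  motion:
    - [0,30,0,-10,0,0,0]
    - [0,30,0,-10,0,0,0]
    - [0,20,0,0,0,0,0]
    - [0,0,0,0,0,0,0]
    - [0,0,0,0,0,0,0]

```text
time_s: 21.2
tcp_pos: [0.5132, 0.0544, 0.2674]
ee_rot: [[-0.891, -0.454, 0.001], [-0.454, 0.891, 0.001], [-0.001, 0.0, -1.0]]
wrist_force: [-0.4, -0.9, 0.3]
gripper_width: 0.006
gripper_force: 0.0
```

```bash
python3 lev.py; python3 m2.py
python3 - <<'E'
from h import *
import glob
w=capture("wrist");t=capture("top")
a=ringfit("top",t[:,:,::-1],(.56,.2),.046)
cv2.imwrite("pics/end.png",np.hstack([cv2.resize(a,(400,400)),cv2.resize(capture("scene")[100:260,200:360,::-1],(400,400),interpolation=cv2.INTER_CUBIC)]))
E
```

```text
[0.51322833 0.05439328 0.2673673 ] x dir -152.96928886991202 -87.04327525169529
wrist 54 mid [0.55232373 0.10958925] ends [0.53627583 0.10092926] [0.57167764 0.12003327] dir 28.35279107204147
lever_pivot 0.74 [215. 347.] [0.546 0.113 0.058]
lever_tip 0.67 [215. 346.] [0.547 0.112 0.058]
t 21.4 y dir 117.02862027763962 offset in tool x,y [ 133.15379534 -178.99242333] z 0.2661921942860651 F [-0.  -0.   0.3] j6 -87.04497444378293
wrist mark (62, array([0.4931, 0.2527]), 'pos ang', np.float64(-159.4), 'dir', np.float64(-159.09)) red (35, array([0.4595, 0.2395]), 'pos ang', np.float64(-159.06), 'dir', np.float64(-158.1))
top mark (63, array([0.4934, 0.2503]), 'pos ang', np.float64(-157.22), 'dir', np.float64(-159.5)) red None
scene mark (10, array([0.4936, 0.2515]), 'pos ang', np.float64(-158.17), 'dir', np.float64(-155.2)) red (6, array([0.4584, 0.2369]), 'pos ang', np.float64(-157.9), 'dir', np.float64(-155.93))lev.py:7: RuntimeWarning: Mean of empty slice.
  a,b=P.mean(0),np.linalg.svd(P-P.mean(0))[2][0];t=(P-a)@b
  ret = um.true_divide(
Traceback (most recent call last):
  File "lev.py", line 8, in <module>
    print(k,len(P),"mid",a,"ends",a+b*t.min(),a+b*t.max(),"dir",ang(b))
                                      ~~~~~^^
ValueError: zero-size array to reduction operation minimum which has no identity
```

View pics/end.png

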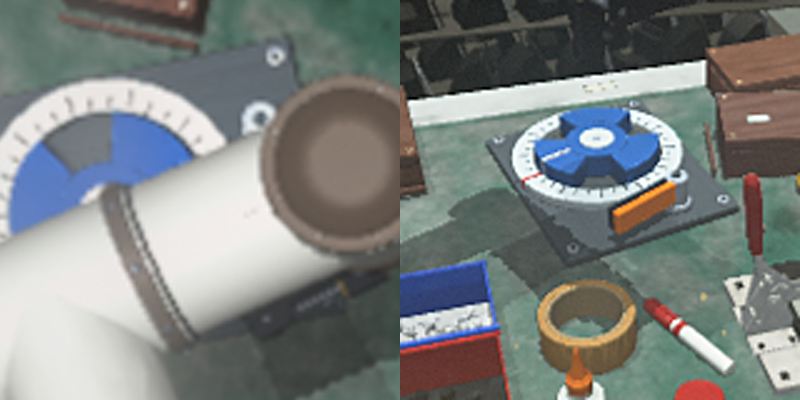

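The scene crop shows the mark at (555,155), in line with the red line at (530,180), and the lever swung over at (645,205), its measured direction matching the stop. Nothing else has moved and the arm is clear.

```bash
python3 -c "
from station import *
print(finish_job())"
```

```text
the job is handed in; nothing more can be done
None
```

The job is handed in: the dial's white mark lines up with the red line (within about 0.3° by camera), then the lever was pushed to its stop and the arm finished clear; on a first try the fingertips passed over the dial without turning it and touched down on its top at about 16 N.

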